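# Scrub the finishing jar, then hold the scrap box open

### The job

Scrub out the white jar with the brush that stands in it: two full strokes, each from the bottom up to near the mouth and back down to the bottom, keeping the brush head inside the jar, then let go and leave the brush standing in the jar. Then lift the self-closing lid of the wooden scrap box by its pull bar and hold it open at 60 degrees, so that I can shake the jar out into it: finish while still holding the lid there. Leave the jar standing where it is and do not disturb the other things on the bench.

Things in the scene. Friction and masses are not known exactly. Their poses are not given: they have to be found in the camera images.
- jar: loose round white ceramic jar, open at the top, outer diameter 82, height 120, inner diameter 72, inner floor 6 above its underside, about 0.7 kg; origin at the centre of its underside on the bench, z up. It stands left or right of the middle of the bench, the wooden box on the other side.
- brush: loose bottle brush, 245 long, about 90 g, standing upright in the jar, head down on its floor. Rigid bristle head diameter 61, from 0 to 56 along its axis; steel stem diameter 8 up to 120; round wooden handle diameter 20 from 120 to 245. Origin at the centre of the head's flat underside, z along the handle. Raised 64, the bristles reach the jar's mouth; raised 114, the head is out.
- box: fixed open-topped wooden box, 160 deep (x) by 200 wide (y) by 85 high, walls 6; origin at the centre of its underside, its -x side is the front, facing the robot to within about 20 degrees.
- lid (a joint): hinge of the box's wooden lid, rad: 0 closed, grows as the lid's front rises, stop at 1.75. Gravity and a spring (0.12 Nm at 0, 0.28 Nm at 1.05) always drive it shut; 1.5 to 4 N upward at the pull bar lifts and holds it. Lid 160 by 200 by 8, about 0.25 kg, lying on the box's rim, its middle plane 89 above the bench.
- lid_bar (a point): middle of the lid's pull bar: round steel, diameter 10, 110 long, parallel to the hinge, on an arm at each end (100 clear between) in the lid's plane, 45 in front of the lid's edge (open gap 40). 89 above the bench when closed, 205 from the hinge line. Axes turn with the lid; closed: x to the hinge, y along the bar, z up. Pinched from above, it can turn between the fingers.
- lid_hinge (a point): middle of the lid's hinge line, along the top of the box's rear wall, 89 above the bench; the line runs along the box's y.
- tin: bystander: low round metal tin, diameter 48, height 35, beside the jar; origin at the centre of its underside.
- bobbin: bystander: upright black thread bobbin, diameter 42, height 64, between the jar and the box; origin at the centre of its underside.
- mug: bystander: white mug with a handle, about diameter 76, height 80, at the far side; origin at the centre of its underside.
- gluepot: bystander: closed white screw-cap pot with a black cap, diameter 60, height 85, on the right; origin at the centre of its underside.
- hammer: bystander: hammer lying on the left.
- scraper: bystander: wide-bladed hand tool lying near the robot, right of the middle.
- awl: bystander: wooden-handled screwdriver-like awl lying near the robot, left of the middle.
There are look-alikes about, which are no part of the job. Of the things that look like the brush, the largest one is meant. Leave any green look-alike of the jar alone.

How it is judged (in metres and radians):
On the way, in this order (a step that is already met when the one before it is completed fails the run):
1. brush lifted near the mouth, first stroke (contact force between the fingers and brush above 0.5 N and horizontal distance between brush and jar below 0.022 m and z of brush in the frame of jar above 0.045 m), for 0.05 s.
2. brush back at the bottom (contact force between the fingers and brush above 0.5 N and horizontal distance between brush and jar below 0.022 m and z of brush in the frame of jar below 0.014 m), for 0.05 s.
3. brush lifted near the mouth, second stroke (all of step 1), for 0.05 s.
4. brush back at the bottom again (all of step 2), for 0.05 s.
5. brush let go, standing in the jar (horizontal distance between brush and jar below 0.022 m and z of brush in the frame of jar below 0.014 m and angle between brush's own z axis and vertical below 0.3 rad and contact force between the fingers and brush below 0.02 N), for 0.2 s.
At the end, for the whole second after the job is handed in: The fingers hold the lid still (under 0.1 rad/s) at 60 degrees within 7 (0.925 to 1.17 rad), pressing on it with over 0.4 N; the brush stands untouched in the jar, leaning under 0.3 rad, head within 8 mm of its floor; the jar stands upright within 50 mm of its start (all of step 5 and value of joint lid between 0.925 and 1.17 rad and velocity of joint lid between -0.1 and 0.1 rad/s and contact force between the fingers and lid above 0.4 N and angle between jar's own z axis and vertical below 0.1 rad and distance of jar from where it was at the start of the episode below 0.05 m); the arm keeps its last pose, push and grip.
It fails at once if the brush head is taken out of the jar (z of brush in the frame of jar above 0.112 m).
It fails at once if the jar is tipped over (angle between jar's own z axis and vertical above 0.5 rad).
It fails at once if another thing on the bench is pushed over 40 mm away (distance of any of tin, bobbin, mug, gluepot, hammer, scraper, awl from where it was at the start of the episode above 0.04 m).
It also fails if it takes over 51 s, if anything falls off the work surface, if the arm or the gripper's body presses on something with over 40 N, if the wrist force passes 120 N, or if a joint passes its speed limit or range.

### The arm

A 6-joint arm with a two-finger parallel gripper is mounted at the origin on the work surface. World frame = base frame: x ahead of the robot, y to its left, z up, the work surface at z = 0. Lengths are in m, angles in degrees, forces in N, time in s.
With the tool pointing down it reaches from about 0.4 to 0.825 m from the base axis. Payload 7 kg.
Tool frame: the origin (TCP) lies midway between the tips of the shut fingers; the grasp point (between the pads) lies 19 mm behind it; z points along the fingers, x is the direction in which the jaws open and shut, and the axes are right-handed (so a half turn about z gives the same grasp; the last joint's range is limited). The gripper opens to 88 mm and grips with 3 to 60 N. Pads are 19 mm wide; open, the fingers measure 130 mm over their backs; the gripper's body (78 mm by 193 mm) begins 47 mm behind the grasp point.
Start: joints at [-53.05, 20.546, 0.682, 0, -70.136, -16.507], TCP at [0.236, -0.632, 0.206] pointing down, gripper open.
Joint ranges: [-176.03, 176.03], [-82.01, 121.73], [-58.28, 71.71], [-173.87, 95.51], [-174.79, -0.11], [-173.66, 173.66]. Speed limits (degrees/s): [136.94, 136.94, 172.46, 180, 180, 180].

### API

Orientations are given as [roll, pitch, yaw] about the fixed x, y, z axes, in that order (R = Rz(yaw) Ry(pitch) Rx(roll)).
In Python, from plant import ctrl, vision, nets gives the robot as it stands.
- The arm moves only by the shell command python3 -m jog 'ROWS'. ROWS is text: rows parted by semicolons, each of 7 numbers parted by spaces: the turn, a rotation vector about the tool's x, y, z in units of 0.1 rad (1.0 is 0.1 rad), then the shift along the tool's x, y, z in units of 4 cm (1.0 is 4 cm), then the opening, from -1 (shut) to 1 (fully open). In form: rx ry rz x y z jaw; .... A call has 1 to 8 rows; each row shifts and turns the commanded pose from where the row before left it, along the tool's axes as they then stand; what a row does not reach is not made up. A row lasts 1/8 s, in which the tool goes at most 62.5 mm and 10.7 degrees, less where a joint would pass 70% of its speed; a pose out of reach is approached as far as the arm can. A call with a number of a shift or a turn outside -1 to 1 is refused whole. A call with a gripper value outside its range is refused whole. The fingers move at their own pace and stop on an object; the grip force is fixed at half the most. Time passes only in rows, so rows that do not move let the fingers close. It gives the time, the measured TCP pose, the force and the opening at its end, in the units of the state.
- ctrl.get_obs(): the state, without advancing time (a new reading comes with each control period).
- vision.snapshot(name): name is "scene" or "top" or "wrist"; returns (picture, depth): 480x640x3 uint8, red, green, blue; 480x640 float32, m along the optical axis (not along the pixel's ray), 0 where there is no reading.
- vision.camera_info(name): a dict with "camera_matrix" (3x3 intrinsics, pixels), "camera_from_world" (4x4, takes a point from world to camera coordinates); the wrist camera has in their place "tool_from_camera" (4x4, takes a point from camera to tool coordinates, whose origin is the TCP and whose axes are the tool frame's). Camera axes: x right, y down, z forward; pixel columns grow to the right and rows downward; lengths in m; the calibration is good to about 2 mm. A picture is of the moment at which its call begins: read the wrist's pose just before it. camera_info takes no time and is no camera call.
- ctrl.close_job(): hands the job in, once; it reports no verdict.
Trained networks look in the newest picture that a camera, given by its name, has taken for a name from the list of things; names that differ only in an ending like _2 or _b are one class to them, and where a whole thing is asked for, a point or a joint stands for the part that bears it (a point fixed in the world has none). Each returns a list of dicts, best first, with "score" (0 to 1); they miss things now and then, are a little off and sometimes report something else, mostly with a low value. They report only what shows in the picture. A call takes as long as a camera call. They do not tell look-alikes from the thing itself.
- nets.boxes_of(target, camera): "location" ([x, y, z] in m, in world coordinates, good to about 4 mm: the middle of the surface that is visible of it).
The state is a dict: "clock": time; "joint_pos": joint angles; "qvel": joint speeds; "tau": joint torques, N m; "tool_pos": TCP position; "orientation": TCP orientation; "force": force on the tool from outside, world axes, zero at the start; "moment": the same for the moment, N m; "opening": finger opening in m.
Only numpy, scipy, OpenCV 4.12 (cv2) and the standard library are available. Lean on these libraries where they do the work, as an engineer would, in place of code of your own. Each camera call takes 0.05 s, during which the arm holds its last target.

## Working session

There is one attempt and no reset: what is moved stays moved. The work goes in short steps, Python scripts to look and compute and a shell command to move; the robot and the scene stay as the last step left them, time stands still between calls to the robot, and variables do not carry over. Pictures are saved under pics/ and viewed, and the job is handed in when it is done.

```bash
ls; mkdir -p pics; python3 - <<'E'
from plant import ctrl, vision, nets
import cv2,numpy as np
o=ctrl.get_obs();print(o)
for n in ("scene","top"):
    p,d=vision.snapshot(n);cv2.imwrite(f"pics/{n}0.png",p[:,:,::-1]);np.save(f"{n}_d.npy",d)
    print(n,vision.camera_info(n))
    for t in (["jar","brush","box","lid_bar","lid","bobbin","tin"] if n=="top" else ["jar","brush","lid_bar"]):
        print(t,[(np.round(r['location'],3).tolist(),round(r['score'],2)) for r in nets.boxes_of(t,n)])
print(ctrl.get_obs()['clock'])
E
```

```text
pics
{'clock': 0.0, 'joint_pos': array([-5.30507985e+01,  2.05901822e+01,  6.33445259e-01, -2.11882890e-02,
       -7.01377191e+01, -1.65082935e+01]), 'qvel': array([ 0.04895818, -0.0437654 ,  0.12436989,  0.0735299 ,  0.01340188,
       -0.01813845]), 'tau': array([ 1.41250261e-03, -5.82724857e+01,  2.93059909e+01,  6.99716270e+00,
        6.90697329e-03, -1.72044456e-04]), 'tool_pos': array([ 0.2355366 , -0.63199232,  0.20503103]), 'orientation': array([-1.79992255e+02, -9.62228943e-02,  1.10433686e+02]), 'force': array([-0.13293983,  0.14843642, -0.37102658]), 'moment': array([-0.02669127, -0.0725261 ,  0.0010551 ]), 'opening': 0.08781855724115699}
scene {'camera_matrix': array([[453.80181442,   0.        , 322.8761965 ],
       [  0.        , 453.80181442, 235.86758933],
       [  0.        ,   0.        ,   1.        ]]), 'camera_from_world': array([[ 0.73774399,  0.67507453,  0.00286018, -0.39545524],
       [ 0.56389402, -0.61390178, -0.55240215, -0.25497381],
       [-0.37115675,  0.40914421, -0.83357284,  1.39266746],
       [ 0.        ,  0.        ,  0.        ,  1.       
[... 445 characters left out ...]
array([[-0.00608257, -0.99995121, -0.00778267,  0.02237166],
       [-0.99550642,  0.00679065, -0.09445029,  0.54411197],
       [ 0.09449853,  0.0071732 , -0.99549916,  1.38523251],
       [ 0.        ,  0.        ,  0.        ,  1.        ]])}
jar [([0.555, -0.212, 0.086], 0.85), ([0.44, -0.32, 0.053], 0.81), ([0.671, -0.323, 0.06], 0.72), ([0.598, 0.196, 0.096], 0.17)]
brush [([0.554, -0.214, 0.06], 0.93), ([0.609, 0.002, 0.065], 0.69), ([0.567, -0.328, 0.037], 0.68), ([0.656, -0.195, 0.039], 0.57)]
box [([0.597, 0.197, 0.093], 0.9)]
lid_bar [([0.248, -0.207, 0.008], 0.62), ([0.599, 0.197, 0.091], 0.6)]
lid [([0.599, 0.197, 0.095], 0.68)]
bobbin []
tin [([0.582, -0.138, 0.036], 0.92)]
0.6
```

View pics/scene0.png

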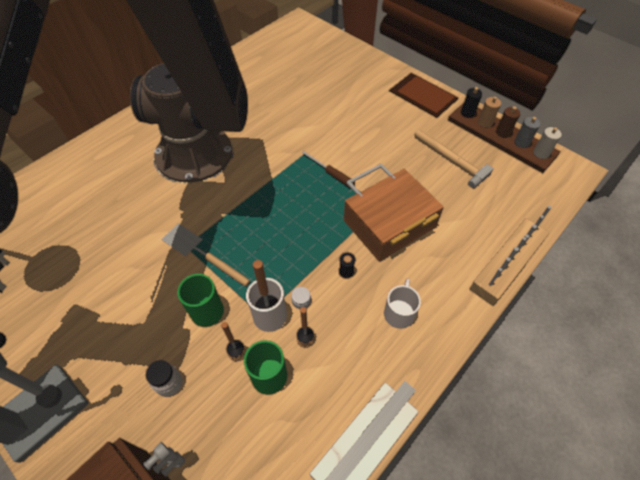

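View pics/top0.png

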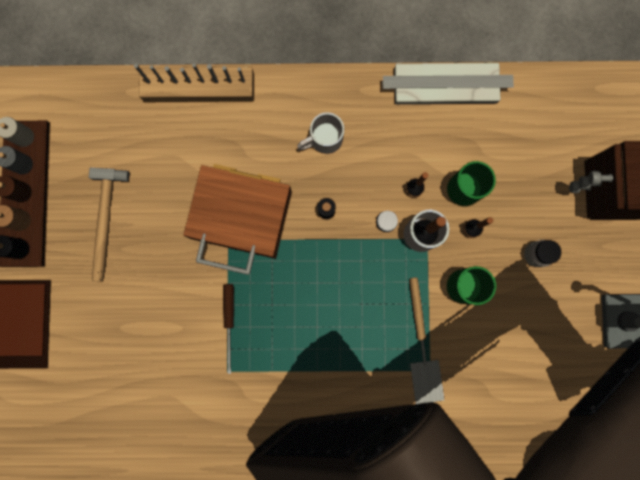

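The white jar, with the large brush in it, is at about (428,230) in the top view and (267,300) in the scene view. Green look-alikes and small brushes stand around it. The box is at (238,210), with its bar around (225,268). Next I'll measure from depth.

```bash
cat > h.py <<'E'
import numpy as np,cv2
from plant import vision
def cloud(name,d):
    ci=vision.camera_info(name);K=ci["camera_matrix"];T=np.linalg.inv(ci["camera_from_world"])
    v,u=np.mgrid[0:480,0:640];P=np.stack([(u-K[0,2])/K[0,0]*d,(v-K[1,2])/K[1,1]*d,d],-1)
    W=P@T[:3,:3].T+T[:3,3]; W[d<=0]=np.nan
    return W
E
python3 - <<'E'
from h import *
W={n:cloud(n,np.load(f"{n}_d.npy")) for n in("scene","top")}
for n in W:
    P=W[n].reshape(-1,3);P=P[~np.isnan(P[:,0])]
    near=P[(np.hypot(P[:,0]-.56,P[:,1]+.213)<.075)]
    h=near[near[:,2]>.13]
    print(n,"handle",len(h))
    for lo in np.arange(.13,.27,.02):
        q=h[(h[:,2]>=lo)&(h[:,2]<lo+.02)]
        if len(q):print(round(lo,2),len(q),q.mean(0).round(4),q.min(0).round(3),q.max(0).round(3))
    r=near[(near[:,2]>.112)&(near[:,2]<.125)]
    r=r[np.hypot(r[:,0]-.556,r[:,1]+.213)>.03]
    if len(r)>5:
        A=np.c_[2*r[:,:2],np.ones(len(r))];s=np.linalg.lstsq(A,(r[:,:2]**2).sum(1),rcond=None)[0]
        print("rim",len(r),s[:2].round(4),np.sqrt(s[2]+s[0]**2+s[1]**2).round(4),r[:,2].mean())
    # lid top & bar
    m=(abs(P[:,0]-.58)<.2)&(abs(P[:,1]-.197)<.15)&(P[:,2]>.07)&(P[:,2]<.11)
    L=P[m]; rect=cv2.minAreaRect(L[:,:2].astype(np.float32)*1000);print("all",rect,L[:,2].mean())
    W2=W[n]
    np.save(n+"_lid.npy",L)
    t=L[abs(L[:,0]-.6)<.05];print(np.median(t[:,2]))
    # coarse print occupancy
    H,xe,ye=np.histogram2d(L[:,0],L[:,1],bins=[np.arange(.45,.72,.01),np.arange(.05,.34,.01)])
    for i in range(len(H)-1,-1,-1): print(f"{xe[i]:.2f}",''.join('#' if c>3 else ('+' if c>0 else '.') for c in H[i][::-1]))
E
```

```text
scene handle 327
0.13 40 [ 0.5636 -0.2196  0.1408] [ 0.555 -0.226  0.13 ] [ 0.568 -0.209  0.15 ]
0.15 41 [ 0.5632 -0.2195  0.1605] [ 0.554 -0.226  0.15 ] [ 0.567 -0.208  0.169]
0.17 43 [ 0.563  -0.2195  0.1803] [ 0.554 -0.225  0.17 ] [ 0.568 -0.206  0.189]
0.19 48 [ 0.5634 -0.2198  0.2013] [ 0.555 -0.226  0.191] [ 0.568 -0.207  0.21 ]
0.21 45 [ 0.5632 -0.2201  0.221 ] [ 0.554 -0.226  0.211] [ 0.568 -0.208  0.23 ]
0.23 79 [ 0.5612 -0.218   0.2433] [ 0.549 -0.226  0.23 ] [ 0.568 -0.207  0.25 ]
0.25 31 [ 0.5584 -0.2164  0.2512] [ 0.55  -0.224  0.25 ] [ 0.566 -0.21   0.253]
rim 274 [ 0.559  -0.2168] 0.0383 0.11800323796689938
all ((583.8417358398438, 201.05300903320312), (203.56240844726562, 222.7550506591797), 76.6294174194336) 0.09055272319323587
0.09176987886380206
0.70 ......##+####................
0.69 ......########+..............
0.68 ......###############........
0.67 .....+##################.....
0.66 .....####################+...
0.65 .....#####################...
0.64 .....#####################...
0.63 ....+#####################...
0.62 ....######################...
0.61 ....#
[... 1564 characters left out ...]

0.64 ....+#####################...
0.63 ....######################...
0.62 ....######################...
0.61 ....#####################....
0.60 ...+#####################....
0.59 ...######################....
0.58 ...######################....
0.57 ...#####################.....
0.56 ...#####################.....
0.55 ..######################.....
0.54 ..+#####################.....
0.53 ......#################......
0.52 ......##...############......
0.51 ......#........########......
0.50 .....+#..........#++###......
0.49 .....#####......+#...........
0.48 .......#######+.##...........
0.47 ..........+#######...........
0.46 ...............##+...........
0.45 .............................
```

```bash
python3 - <<'E'
from h import *
W={n:cloud(n,np.load(f"{n}_d.npy")) for n in("scene","top")}
for n in W:
    P=W[n].reshape(-1,3);P=P[~np.isnan(P[:,0])]
    print(n)
    for x in np.arange(.8,.1,-.05):
        row=[]
        for y in np.arange(0,-.9,-.05):
            q=P[(abs(P[:,0]-x)<.025)&(abs(P[:,1]-y)<.025)]
            row.append(f"{int(1000*q[:,2].max()):4d}" if len(q) else "   .")
        print(f"{x:.2f}",' '.join(row))
    L=np.load(n+"_lid.npy")
    # lid proper: iterate alignment
    def err(a,L):
        c,s=np.cos(a),np.sin(a);X=L[:,0]*c+L[:,1]*s;Y=-L[:,0]*s+L[:,1]*c
        return X,Y
    for lo in (.085,):
        M=L[(L[:,2]>lo)&(L[:,0]<.72)]
        a=np.radians(-14)
        X,Y=err(a,M)
        H,e=np.histogram(X,bins=np.arange(X.min(),X.max()+.005,.005));print(dict(zip(e.round(3),H)))
        x0=np.percentile(X,100)
        B=M[(X>X.min()+.06)]
        r=cv2.minAreaRect(B[:,:2].astype(np.float32)*1000);print("lid",r)
        F=M[X<X.min()+.02]; X2,Y2=err(a,F)
        p=np.polyfit(Y2,X2,1);print("bar slope deg",np.degrees(np.arctan(p[0])),Y2.min(),Y2.max(),"mid",F[:,:2].mean(0),F[:,2].mean())
E
```

```text
scene
0.80   82   82    4    5    4    4    3    3    4    4    4    .    .    .    .    .    .    .
0.75   84   81    4    4    5    5    5    5    5    4    4    2    .    .    .    .    .    .
0.70    3    4    6    3   39    5  122  122    4    4    6    4  180    .    .    .    .    .
0.65   68    4    6    4  170    4  122  122    5    4    5  162  183  183    .    .    .    .
0.60   67    5   39   38  122  122  120  167    5    4    5    6  182  183  182    .    .    .
0.55    5    6   35   38  252  246  166  172    4   87   87    5    4    .    .    .    .    .
0.50    6    8    6    4  121  120  124  120    4   89   88    5    7    4    4    5    .    .
0.45    4    5    5    5   22  122  122  123    5  612  587    5  367    5    6    4    4    .
0.40    5    6    5    6   25  119  123  123    4  617    5    4  367  264   48  122   28    .
0.35    6    6    6    5   23    5    4  693  674  611    5    4   28  259   88  116   25    .
0.30    7    6    5    7   18    5  718  715    4    4    6    5   27   29   28   30    .    .
0.25  577  607  607    7    8  688  693    5    5
[... 4326 characters left out ...]
np.float64(0.558): np.int64(210), np.float64(0.563): np.int64(213), np.float64(0.568): np.int64(211), np.float64(0.573): np.int64(204), np.float64(0.578): np.int64(213), np.float64(0.583): np.int64(209), np.float64(0.588): np.int64(209), np.float64(0.593): np.int64(209), np.float64(0.598): np.int64(210), np.float64(0.603): np.int64(207), np.float64(0.608): np.int64(202), np.float64(0.613): np.int64(205), np.float64(0.618): np.int64(100), np.float64(0.623): np.int64(38)}
lid ((613.1110229492188, 195.0919189453125), (201.44879150390625, 159.8942108154297), 76.23464965820312)
bar slope deg -0.2738827788607608 0.27670280790714885 0.3969876684570579 mid [0.48385613 0.22624199] 0.09308184632274674
```

```bash
python3 -m jog '0 0 0 1 .3 -.8 1; 0 0 0 1 .3 -.8 1; 0 0 0 1 .3 -.8 1; 0 0 0 .9 1 0 1; 0 0 0 .9 1 0 1; 0 0 0 .9 1 0 1; 0 0 0 .9 1 0 1; 0 0 0 .35 1 0 1'
```

```text
clock: 1.6
tool_pos: [0.3601, -0.2877, 0.303]
orientation: [179.9, 0.1, 110.5]
force: [1.3, -1.4, 1.2]
opening: 0.0878
```

```bash
cat >> h.py <<'E'
from scipy.spatial.transform import Rotation as R
def delta(target,o=None):
    from plant import ctrl
    o=o or ctrl.get_obs();M=R.from_euler('xyz',o['orientation'],degrees=True).as_matrix()
    d=M.T@(np.array(target)-o['tool_pos'])/.04
    print('t',round(o['clock'],2),'tcp',o['tool_pos'].round(4),'ori',o['orientation'].round(1),'F',o['force'].round(1),'op',round(o['opening'],4),'units',d.round(3));return d
E
python3 -c "
from h import *
delta([.5575,-.2155,.30])"
```

```text
t 1.6 tcp [ 0.3601 -0.2877  0.303 ] ori [1.799e+02 1.000e-01 1.105e+02] F [ 1.3 -1.4  1.2] op 0.0878 units [-0.038  5.254  0.085]
```

```bash
python3 -m jog '0 0 0 0 1 0 1; 0 0 0 0 1 0 1; 0 0 0 0 1 0 1; 0 0 0 0 1 0 1; 0 0 0 0 1 0 1;0 0 0 0 .25 0 1;0 0 0 0 0 0 1'; python3 - <<'E'
from h import *
from plant import ctrl,nets
delta([.5575,-.2155,.196])
p,d=vision.snapshot("wrist");cv2.imwrite("pics/w1.png",p[:,:,::-1])
print(vision.camera_info("wrist"))
E
```

```text
clock: 2.48
tool_pos: [0.5566, -0.216, 0.3015]
orientation: [-180.0, -0.0, 110.5]
force: [0.6, -0.1, -1.1]
opening: 0.0877
t 2.48 tcp [ 0.5566 -0.216   0.3015] ori [-180.    -0.   110.5] F [ 0.6 -0.1 -1.1] op 0.0877 units [2.000e-03 2.800e-02 2.637e+00]
{'camera_matrix': array([[341.30389425,   0.        , 321.43880695],
       [  0.        , 341.30389425, 241.3670571 ],
       [  0.        ,   0.        ,   1.        ]]), 'tool_from_camera': array([[ 9.99998775e-01, -7.31813337e-04,  1.38337840e-03,
        -8.74749668e-04],
       [ 3.14567970e-04,  9.59885307e-01,  2.80392757e-01,
        -7.47215757e-02],
       [-1.53307976e-03, -2.80391979e-01,  9.59884362e-01,
        -1.77937202e-01],
       [ 0.00000000e+00,  0.00000000e+00,  0.00000000e+00,
         1.00000000e+00]])}
```

View pics/w1.png

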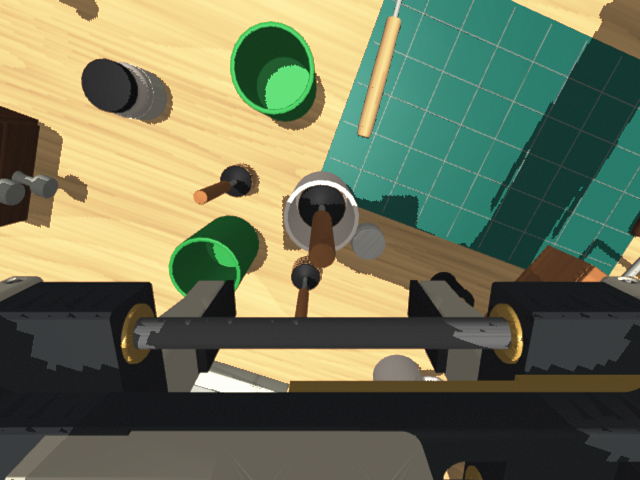

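The wrist view shows the handle at (321,240), midway between the fingers at about 222 and 422. I'll descend and grip.

```bash
python3 -m jog '0 0 0 0 .02 .9 1; 0 0 0 0 0 .9 1; 0 0 0 0 0 .82 1; 0 0 0 0 0 0 1; 0 0 0 0 0 0 -1; 0 0 0 0 0 0 -1; 0 0 0 0 0 0 -1; 0 0 0 0 0 0 -1'; python3 -m jog '0 0 0 0 0 0 -1; 0 0 0 0 0 0 -1'
```

```text
clock: 3.52
tool_pos: [0.5575, -0.2159, 0.1977]
orientation: [180.0, 0.0, 110.4]
force: [0.2, 0.1, -0.4]
opening: 0.053
clock: 3.78
tool_pos: [0.5573, -0.2159, 0.1971]
orientation: [-180.0, -0.0, 110.4]
force: [0.3, 0.2, 0.2]
opening: 0.033
```

```bash
python3 -m jog '0 0 0 0 0 0 -1; 0 0 0 0 0 0 -1;0 0 0 0 0 0 -1; 0 0 0 0 0 0 -1;0 0 0 0 0 0 -1'
```

```text
clock: 4.4
tool_pos: [0.5573, -0.2159, 0.1971]
orientation: [-180.0, -0.0, 110.4]
force: [0.4, -0.2, -0.3]
opening: 0.0198
```

```bash
python3 -m jog '0 0 0 0 0 -.4 -1; 0 0 0 0 0 -.4 -1;0 0 0 0 0 -.4 -1; 0 0 0 0 0 -.18 -1;0 0 0 0 0 0 -1;0 0 0 0 0 0 -1'; python3 - <<'E'
from h import *
p,d=vision.snapshot("scene");cv2.imwrite("pics/s2.png",cv2.resize(p[200:400,150:400,::-1],None,fx=3,fy=3))
E
```

```text
clock: 5.15
tool_pos: [0.557, -0.2158, 0.2518]
orientation: [-180.0, -0.0, 110.4]
force: [-0.2, -0.3, -1.7]
opening: 0.0197
```

View pics/s2.png

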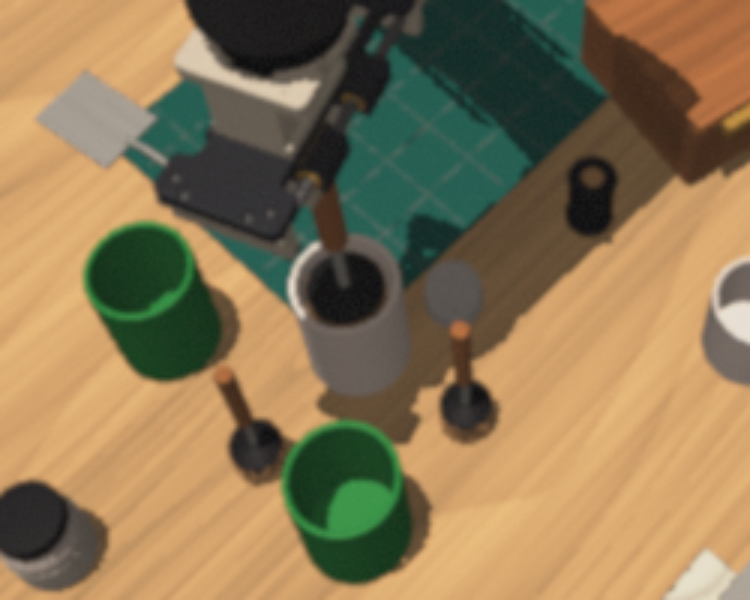

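The head is just under the mouth at (345,285) and the jar is still standing. Next: down, then the second stroke.

```bash
python3 -m jog '0 0 0 0 0 .4 -1; 0 0 0 0 0 .4 -1;0 0 0 0 0 .4 -1; 0 0 0 0 0 .16 -1;0 0 0 0 0 0 -1;0 0 0 0 0 0 -1;0 0 0 0 0 0 -1'; python3 -m jog '0 0 0 0 0 -.4 -1; 0 0 0 0 0 -.4 -1;0 0 0 0 0 -.4 -1; 0 0 0 0 0 -.16 -1;0 0 0 0 0 0 -1;0 0 0 0 0 0 -1;0 0 0 0 0 0 -1';python3 -m jog '0 0 0 0 0 .4 -1; 0 0 0 0 0 .4 -1;0 0 0 0 0 .4 -1; 0 0 0 0 0 .16 -1;0 0 0 0 0 0 -1;0 0 0 0 0 0 -1;0 0 0 0 0 0 -1'
python3 - <<'E'
from h import *
p,d=vision.snapshot("scene");cv2.imwrite("pics/s3.png",cv2.resize(p[200:400,150:400,::-1],None,fx=3,fy=3))
E
```

```text
clock: 6.08
tool_pos: [0.5573, -0.2159, 0.1979]
orientation: [180.0, -0.0, 110.4]
force: [-0.4, 0.1, -1.2]
opening: 0.0192
clock: 6.95
tool_pos: [0.557, -0.2159, 0.2517]
orientation: [-179.9, -0.0, 110.4]
force: [0.1, -0.7, -1.3]
opening: 0.0192
clock: 7.82
tool_pos: [0.5573, -0.2159, 0.1979]
orientation: [180.0, -0.0, 110.4]
force: [0.2, -0.7, -0.3]
opening: 0.0195
```

View pics/s3.png

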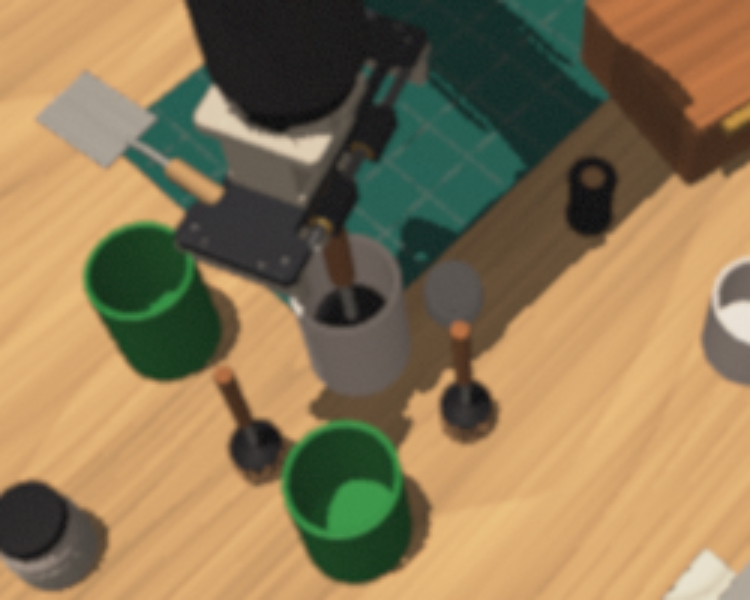

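```bash
python3 -m jog '0 0 0 0 0 0 .3; 0 0 0 0 0 0 .3;0 0 0 0 0 0 .3; 0 0 0 0 0 0 .3;0 0 0 0 0 0 .3;0 0 0 0 0 0 .3;0 0 0 0 0 0 .3;0 0 0 0 0 0 .3'; python3 -m jog '0 0 0 0 0 -.3 .3; 0 0 0 0 0 -.7 .3; 0 0 0 0 0 -.9 .3; 0 0 0 0 0 -.9 .3; 0 0 0 0 0 -.7 .3; 0 0 0 0 0 0 .3'
python3 - <<'E'
from h import *
p,d=vision.snapshot("scene");cv2.imwrite("pics/s4.png",cv2.resize(p[200:400,150:400,::-1],None,fx=3,fy=3))
P=cloud("scene",d).reshape(-1,3)
near=P[(np.hypot(P[:,0]-.558,P[:,1]+.216)<.07)&(P[:,2]<.27)]
for lo in np.arange(.13,.27,.02):
    q=near[(near[:,2]>=lo)&(near[:,2]<lo+.02)]
    if len(q):print(round(lo,2),len(q),q.mean(0).round(4))
# bar tcp targets: grasp on bar
delta([.4826,.2255,.30])
E
```

```text
clock: 8.88
tool_pos: [0.5573, -0.2159, 0.198]
orientation: [180.0, 0.0, 110.4]
force: [-0.8, -0.1, 0.1]
opening: 0.0571
clock: 9.62
tool_pos: [0.5583, -0.2164, 0.3417]
orientation: [179.7, 0.2, 110.4]
force: [0.2, -0.3, -0.2]
opening: 0.0571
0.13 34 [ 0.5632 -0.2191  0.1408]
0.15 43 [ 0.5635 -0.2196  0.1596]
0.17 45 [ 0.5632 -0.2197  0.1806]
0.19 40 [ 0.5633 -0.22    0.2001]
0.21 51 [ 0.5637 -0.2195  0.2195]
0.23 86 [ 0.5613 -0.218   0.2437]
0.25 25 [ 0.5575 -0.2167  0.2512]
t 9.68 tcp [ 0.5577 -0.216   0.3398] ori [1.798e+02 1.000e-01 1.104e+02] F [ 0.  -0.3 -0.7] op 0.0565 units [10.999  2.093  0.986]
```

View pics/s4.png

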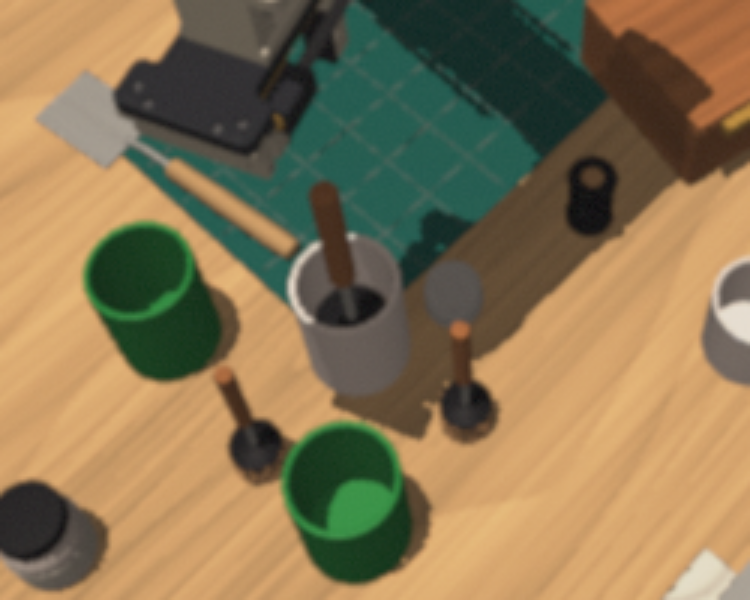

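The brush stands upright as before and is free of the fingers. Moving to the lid bar.

```bash
python3 -m jog '0 0 0 1 .2 0 0; 0 0 0 1 .2 0 0; 0 0 0 1 .2 0 -.2; 0 0 0 1 .2 .2 -.36; 0 0 0 1 .2 .2 -.36;0 0 0 1 .2 .2 -.36; 0 0 0 1 .2 .2 -.36;0 0 0 1 .2 .2 -.36'; python3 -m jog '0 0 0 1 .2 0 -.36;0 0 0 1 .2 0 -.36;0 0 0 1 .1 0 -.36;0 0 -1 0 0 0 -.36;0 0 -1 0 0 0 -.36;0 0 -1 0 0 0 -.36;0 0 -1 0 0 0 -.36;0 0 -1 0 0 0 -.36'; python3 -m jog '0 0 -1 0 0 0 -.36;0 0 -1 0 0 0 -.36;0 0 -1 0 0 0 -.36;0 0 -1 0 0 0 -.36;0 0 -.7 0 0 0 -.36;0 0 0 0 0 0 -.36'
python3 - <<'E'
from h import *
delta([.4826,.2255,.30])
p,d=vision.snapshot("wrist");cv2.imwrite("pics/w2.png",p[:,:,::-1])
from plant import ctrl
print(ctrl.get_obs()['joint_pos'].round(1))
o=ctrl.get_obs()
ci=vision.camera_info("wrist");K=ci["camera_matrix"];T=ci["tool_from_camera"]
M=R.from_euler('xyz',o['orientation'],degrees=True).as_matrix()
v,u=np.mgrid[0:480,0:640];P=np.stack([(u-K[0,2])/K[0,0]*d,(v-K[1,2])/K[1,1]*d,d],-1).reshape(-1,3)[d.ravel()>0]
W=(P@T[:3,:3].T+T[:3,3])@M.T+o['tool_pos']
a=np.radians(-14);X=W[:,0]*np.cos(a)+W[:,1]*np.sin(a);Y=-W[:,0]*np.sin(a)+W[:,1]*np.cos(a)
m=(W[:,2]>.08)&(W[:,2]<.1)&(X>.38)&(X<.65)&(Y>.2)&(Y<.45)
H,e=np.histogram(X[m],bins=np.arange(.39,.48,.004));print(dict(zip(e.round(3).tolist(),H.tolist())))
b=m&(X<.428);print(b.sum(),Y[b].min(),Y[b].max(),W[b].mean(0),np.median(W[b][:,2]))
if b.sum()>10: print(np.polyfit(Y[b],X[b],1),X[b].min(),X[b].max())
E
```

```text
clock: 10.68
tool_pos: [0.5047, 0.1074, 0.2972]
orientation: [-179.9, 0.0, 110.4]
force: [0.5, 0.3, 0.1]
opening: 0.028
clock: 11.68
tool_pos: [0.4819, 0.2254, 0.2973]
orientation: [-179.9, -0.0, 139.3]
force: [0.1, -0.1, -0.5]
opening: 0.0277
clock: 12.42
tool_pos: [0.482, 0.2255, 0.2974]
orientation: [-180.0, -0.0, 166.0]
force: [-0.7, 0.0, 0.2]
opening: 0.0282
t 12.43 tcp [0.482  0.2255 0.2974] ori [-180.   -0.  166.] F [-0.7  0.   0.2] op 0.0282 units [-0.014  0.005 -0.064]
[ 46.2   4.3  -8.5  -0.  -77.3 -60.3]
{0.39: 0, 0.394: 0, 0.398: 0, 0.402: 0, 0.406: 0, 0.41: 274, 0.414: 335, 0.418: 295, 0.422: 63, 0.426: 61, 0.43: 63, 0.434: 61, 0.438: 54, 0.442: 71, 0.446: 61, 0.45: 59, 0.454: 60, 0.458: 346, 0.462: 573, 0.466: 568, 0.47: 568, 0.474: 557}
1003 0.27800755649309655 0.3969755455600528 [0.48574147 0.22448313 0.09181262] 0.09202630094174544
[-0.00482388  0.41862306] 0.41121514423023053 0.42797377456778296
```

View pics/w2.png

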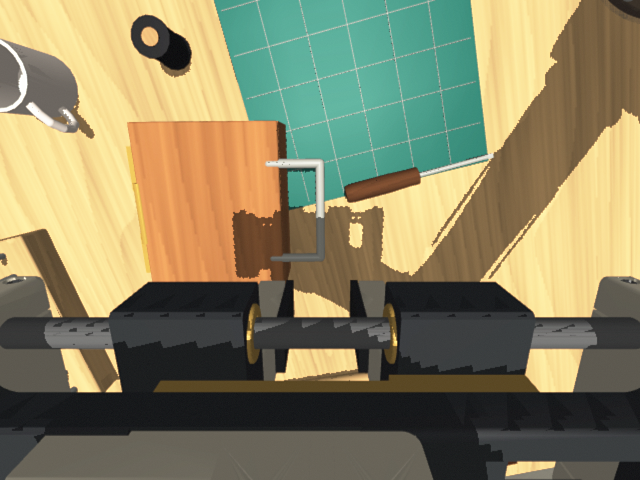

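The bar is at about (321,210), between the finger lines (292 and 350). By depth it is 2–3 mm towards the lid. The awl handle lies flat in front of it, well below the fingertips. I'll descend over the bar.

```bash
python3 -m jog '0 0 0 -.06 0 .9 -.36; 0 0 0 0 0 .9 -.36; 0 0 0 0 0 .9 -.36; 0 0 0 0 0 .9 -.36; 0 0 0 0 0 .5 -.36; 0 0 0 0 0 .3 -.36;0 0 0 0 0 0 -.36'; python3 - <<'E'
from h import *
delta([.484,.225,.070])
for n in("scene","wrist"):
    p,d=vision.snapshot(n);cv2.imwrite(f"pics/{n}5.png",cv2.resize(p[100:300,300:500,::-1],None,fx=3,fy=3) if n=="scene" else p[:,:,::-1])
E
```

```text
clock: 13.35
tool_pos: [0.4844, 0.2249, 0.1215]
orientation: [-179.9, -0.0, 166.0]
force: [0.5, 0.2, 0.3]
opening: 0.028
t 13.35 tcp [0.4844 0.2249 0.1215] ori [-179.9   -0.   166. ] F [0.5 0.2 0.3] op 0.028 units [0.01  0.002 1.286]
```

View pics/scene5.png

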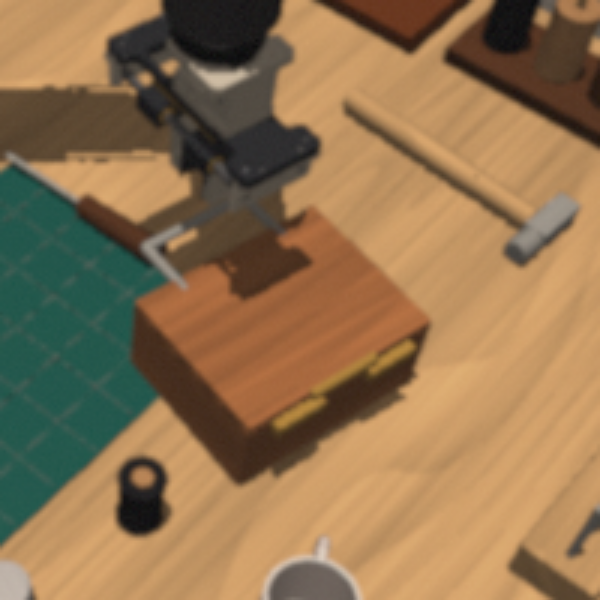

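View pics/wrist5.png

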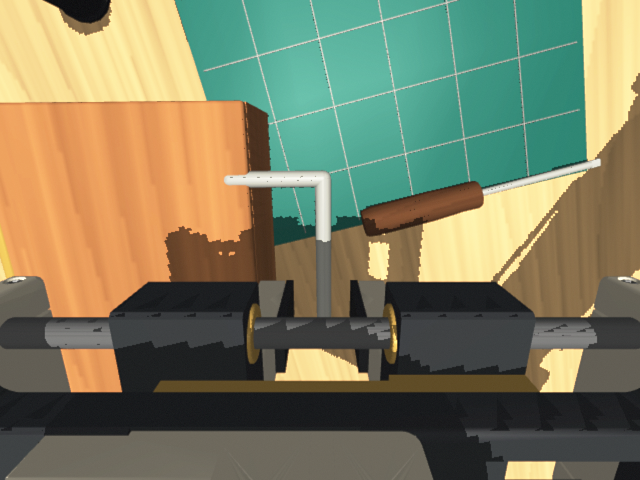

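The bar is centred between the fingers (column 324 against 321). Lowering the rest and closing.

```bash
python3 -m jog '0 0 0 0 0 .5 -.36; 0 0 0 0 0 .5 -.36; 0 0 0 0 0 .28 -.36; 0 0 0 0 0 0 -1; 0 0 0 0 0 0 -1; 0 0 0 0 0 0 -1;0 0 0 0 0 0 -1;0 0 0 0 0 0 -1'; python3 -m jog '0 0 0 0 0 0 -1;0 0 0 0 0 0 -1'
```

```text
clock: 14.45
tool_pos: [0.4847, 0.2254, 0.0713]
orientation: [180.0, 0.0, 166.0]
force: [-4.0, 1.3, 4.5]
opening: 0.0008
clock: 14.7
tool_pos: [0.4848, 0.2254, 0.0711]
orientation: [180.0, 0.0, 166.0]
force: [-3.3, 0.7, 5.4]
opening: 0.0005
```

The fingers shut completely, so the bar isn't between the pads. I'll look.

```bash
python3 - <<'E'
from h import *
from plant import ctrl,nets
for n in("scene","wrist","top"):
    p,d=vision.snapshot(n);np.save(n+"6.npy",d)
    cv2.imwrite(f"pics/{n}6.png",cv2.resize(p[100:300,300:500,::-1],None,fx=3,fy=3) if n=="scene" else (cv2.resize(p[130:300,150:320,::-1],None,fx=3.5,fy=3.5) if n=="top" else p[:,:,::-1]))
E
```

```text
(no output)
```

View pics/scene6.png

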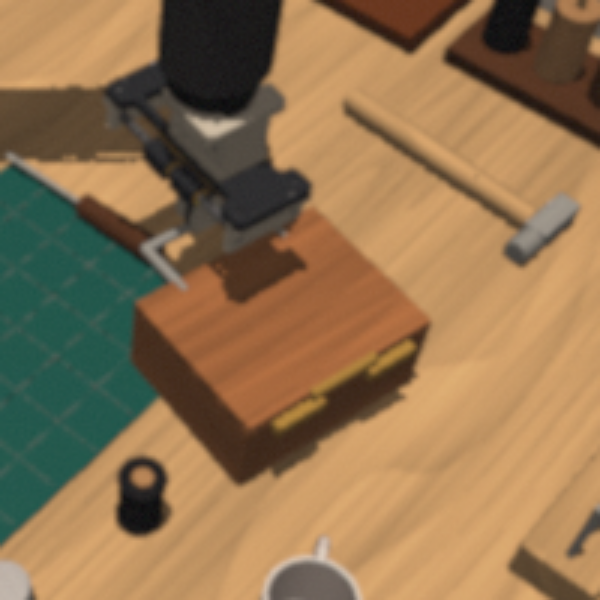

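View pics/wrist6.png

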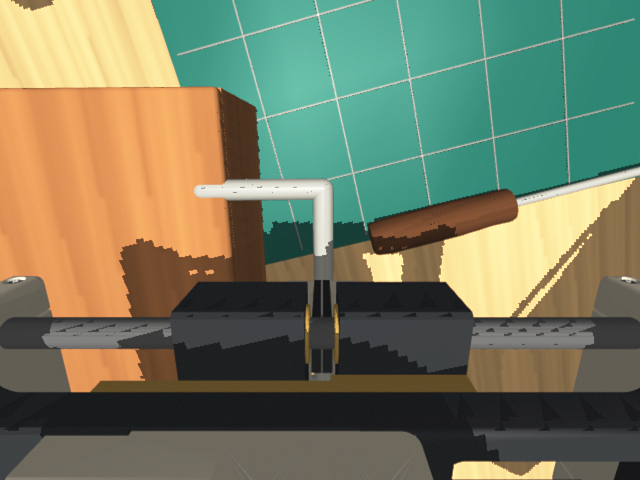

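View pics/top6.png

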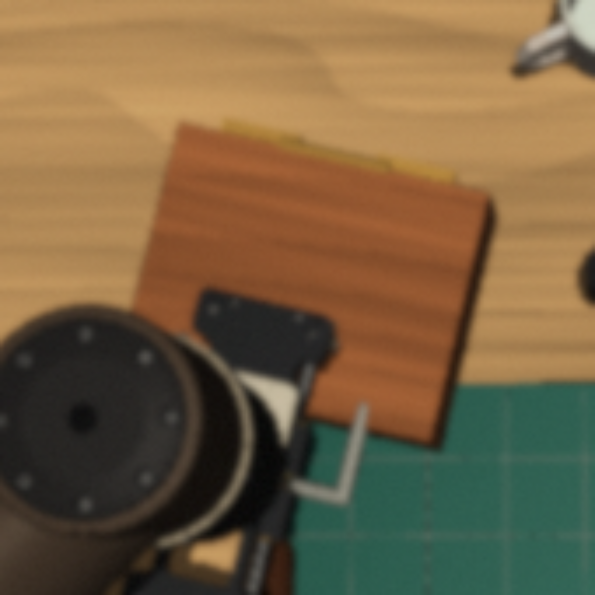

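```bash
python3 -m jog '0 0 0 0 0 -.2 -1;0 0 0 0 0 -.2 -1;0 0 0 -.03 0 -.2 -1;0 0 0 -.03 0 -.2 -1;0 0 0 0 0 0 -1;0 0 0 0 0 0 -1'; python3 - <<'E'
from h import *
for n in("scene","wrist"):
    p,d=vision.snapshot(n);np.save(n+"7.npy",d)
    cv2.imwrite(f"pics/{n}7.png",cv2.resize(p[120:220,320:460,::-1],None,fx=5,fy=5) if n=="scene" else p[:,:,::-1])
E
```

```text
clock: 15.6
tool_pos: [0.4869, 0.2244, 0.1026]
orientation: [-180.0, -0.0, 166.0]
force: [0.2, -0.6, -0.6]
opening: 0.0003
```

View pics/scene7.png

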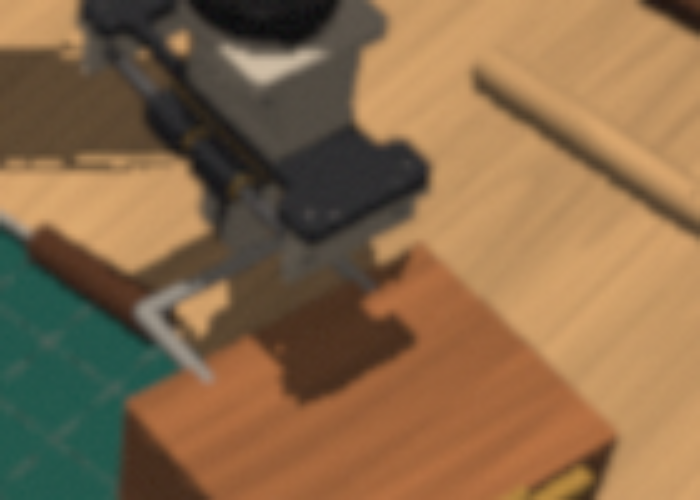

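View pics/wrist7.png

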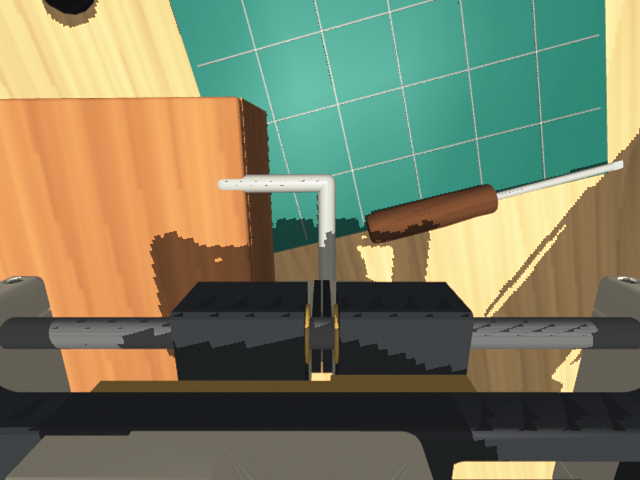

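```bash
python3 - <<'E'
from h import *
from plant import ctrl
o=ctrl.get_obs();print(o['tool_pos'],o['force'].round(1))
ci=vision.camera_info("scene");K=ci["camera_matrix"];E=ci["camera_from_world"]
def pr(p):
    c=E[:3,:3]@np.array(p)+E[:3,3];q=K@c;return (q[:2]/q[2]).round(1)
t=o['tool_pos']
for dz in (0,.019,.04,.066): print(dz,(pr(t+[0,0,dz])-[320,120])*5)
print("bar ends",[(pr(p)-[320,120])*5 for p in ([.484+.0133,.2255+.053,.089],[.484-.0133,.2255-.053,.089])])
d=np.load("scene7.npy");W=cloud("scene",d)
m=(np.hypot(W[...,0]-t[0],W[...,1]-t[1])<.06)&(W[...,2]>.105)
a=np.radians(-14)
Q=W[m];X=(Q[:,0]-t[0])*np.cos(a)+(Q[:,1]-t[1])*np.sin(a);Y=-(Q[:,0]-t[0])*np.sin(a)+(Q[:,1]-t[1])*np.cos(a)
for lo in np.arange(.1,.2,.01):
    k=(Q[:,2]>=lo)&(Q[:,2]<lo+.01)
    if k.any(): print(round(lo,2),k.sum(),"X",X[k].min().round(3),X[k].max().round(3),"Y",Y[k].min().round(3),Y[k].max().round(3))
p=cv2.imread("pics/scene7.png")
for dz in (0,.019,.04,.066):
    c=(pr(t+[0,0,dz])-[320,120])*5;cv2.circle(p,(int(c[0]),int(c[1])),4,(0,0,255),-1)
cv2.imwrite("pics/scene7b.png",p)
# wrist depth: non finger points
d=np.load("wrist7.npy")
print(d[330:375:8,300:345:4].round(3))
E
```

```text
[0.48676018 0.22435031 0.10242192] [ 0.  -0.7 -0. ]
0 [229.5 254. ]
0.019 [232.  229.5]
0.04 [235.5 202.5]
0.066 [240.  167.5]
bar ends [array([304.5, 225.5]), array([142.5, 309. ])]
0.12 14 X -0.018 0.015 Y -0.013 0.003
0.13 32 X -0.017 0.016 Y -0.013 0.011
0.14 31 X -0.016 0.017 Y -0.014 0.004
0.15 14 X -0.014 0.017 Y -0.014 0.01
0.16 6 X 0.012 0.019 Y -0.014 0.006
0.18 5 X 0.031 0.034 Y -0.012 -0.005
0.19 48 X -0.037 0.045 Y -0.042 -0.01
[[0.078 0.077 0.082 0.085 0.084 0.085 0.085 0.084 0.085 0.083 0.076 0.077]
 [0.077 0.077 0.081 0.084 0.085 0.084 0.084 0.085 0.085 0.082 0.077 0.078]
 [0.077 0.078 0.082 0.086 0.086 0.086 0.086 0.085 0.086 0.081 0.078 0.078]
 [0.08  0.079 0.082 0.131 0.129 0.129 0.13  0.13  0.129 0.083 0.078 0.078]
 [0.    0.079 0.085 0.131 0.13  0.13  0.129 0.129 0.129 0.084 0.08  0.08 ]
 [0.08  0.083 0.1   0.13  0.131 0.131 0.132 0.132 0.13  0.094 0.08  0.081]]
```

View pics/scene7b.png

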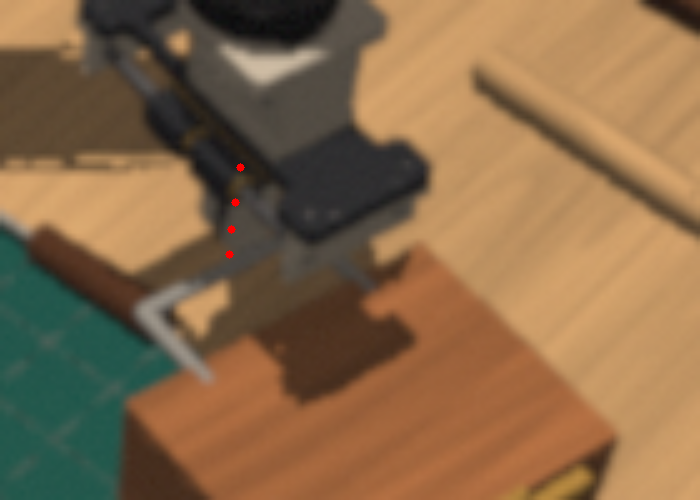

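The lid didn't come along; it looks as if the tips closed on top of the bar. I'll raise and check where the fingertips really are.

```bash
python3 -m jog '0 0 0 0 0 -.9 -.36;0 0 0 0 0 -.6 -.36;0 0 0 0 0 0 -.36;0 0 0 0 0 0 -.36;0 0 0 0 0 0 -.36'; python3 - <<'E'
from h import *
from plant import ctrl
o=ctrl.get_obs();t=o['tool_pos'];a=np.radians(-14);print(t)
for n in("scene","top"):
    p,d=vision.snapshot(n);W=cloud(n,d)
    if n=="scene":cv2.imwrite("pics/scene8.png",cv2.resize(p[90:220,320:460,::-1],None,fx=4.5,fy=4.5))
    Q=W[(np.hypot(W[...,0]-t[0],W[...,1]-t[1])<.06)&(W[...,2]>.08)]
    X=(Q[:,0]-t[0])*np.cos(a)+(Q[:,1]-t[1])*np.sin(a);Y=-(Q[:,0]-t[0])*np.sin(a)+(Q[:,1]-t[1])*np.cos(a)
    for lo in np.arange(.08,.24,.006):
        k=(Q[:,2]>=lo)&(Q[:,2]<lo+.006)
        if k.any(): print(n,round(lo,3),k.sum(),"X",X[k].min().round(3),X[k].max().round(3),"Y",Y[k].min().round(3),Y[k].max().round(3))
E
```

```text
clock: 16.32
tool_pos: [0.4865, 0.2241, 0.1617]
orientation: [-179.9, -0.1, 166.0]
force: [-0.4, -0.3, -0.2]
opening: 0.0281
[0.48646648 0.22414383 0.16173994]
scene 0.08 9 X -0.002 0.026 Y -0.047 0.053
scene 0.086 192 X -0.01 0.059 Y -0.059 0.06
scene 0.092 127 X -0.008 0.059 Y -0.06 0.056
scene 0.176 3 X -0.018 0.011 Y -0.009 0.006
scene 0.182 21 X -0.03 0.028 Y -0.013 0.006
scene 0.188 32 X -0.034 0.029 Y -0.013 0.01
scene 0.194 24 X -0.027 0.029 Y -0.014 0.01
scene 0.2 28 X -0.032 0.029 Y -0.014 0.004
scene 0.206 22 X -0.032 0.029 Y -0.013 0.003
scene 0.212 16 X -0.034 0.03 Y -0.014 -0.001
scene 0.218 15 X -0.034 0.032 Y -0.014 -0.007
scene 0.224 16 X -0.033 0.034 Y -0.013 0.005
scene 0.23 4 X -0.021 -0.018 Y -0.001 0.004
scene 0.236 7 X -0.022 -0.019 Y -0.008 -0.001
top 0.08 5 X -0.003 0.042 Y -0.056 -0.014
top 0.086 72 X -0.009 0.057 Y -0.058 -0.007
top 0.092 155 X -0.009 0.059 Y -0.058 -0.004
top 0.098 16 X -0.006 0.052 Y -0.054 -0.007
top 0.188 1 X -0.016 -0.016 Y -0.011 -0.011
```

View pics/scene8.png

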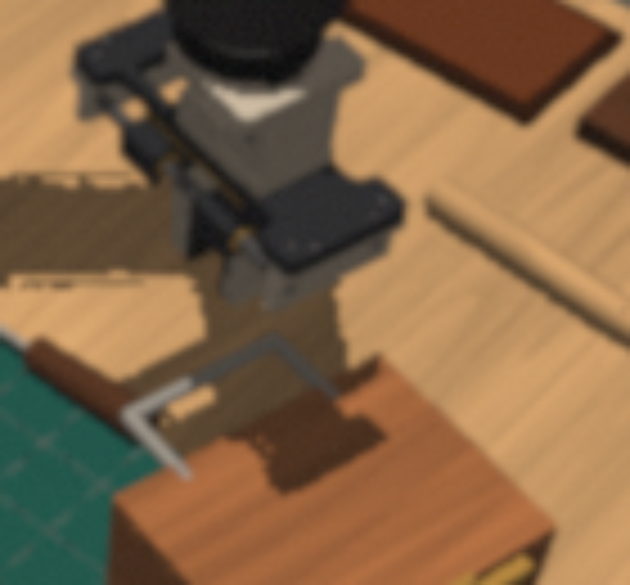

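Depth shows the real fingertips about 18 mm above the reported TCP (0.180 against 0.162), so the bar was below them. I need to go about 18 mm lower.

```bash
python3 -m jog '0 0 0 .06 0 .8 -.36;0 0 0 0 0 .8 -.36;0 0 0 0 0 .6 -.36;0 0 0 0 0 .4 -.36;0 0 0 0 0 .12 -.36;0 0 0 0 0 0 -.36;0 0 0 0 0 0 -.36'; python3 -m jog '0 0 0 0 0 0 -1; 0 0 0 0 0 0 -1; 0 0 0 0 0 0 -1;0 0 0 0 0 0 -1;0 0 0 0 0 0 -1;0 0 0 0 0 0 -1'
```

```text
clock: 17.3
tool_pos: [0.4851, 0.2255, 0.0546]
orientation: [179.9, 0.0, 166.0]
force: [-0.1, -0.7, 0.5]
opening: 0.0279
clock: 18.05
tool_pos: [0.4839, 0.2254, 0.0539]
orientation: [180.0, -0.1, 166.0]
force: [-4.6, 2.6, 1.1]
opening: 0.0089
```

Holding something about 9 mm thick, so the bar (10 mm) is in the fingers. Lifting along the arc, first to 20 degrees.

```bash
python3 -m jog '0 0 0 -.02 0 -.222 -1;0 0 0 -.02 0 -.222 -1;0 0 0 -.02 0 -.222 -1;0 0 0 -.02 0 -.222 -1;0 0 0 -.115 0 -.431 -1;0 0 0 -.115 0 -.431 -1;0 0 0 0 0 0 -1;0 0 0 0 0 0 -1'; python3 - <<'E'
from h import *
p,d=vision.snapshot("scene");cv2.imwrite("pics/scene9.png",cv2.resize(p[90:280,320:460,::-1],None,fx=3,fy=3))
E
```

```text
clock: 19.05
tool_pos: [0.495, 0.2227, 0.1238]
orientation: [180.0, -0.1, 166.0]
force: [-9.0, 5.4, -0.4]
opening: 0.0089
```

View pics/scene9.png

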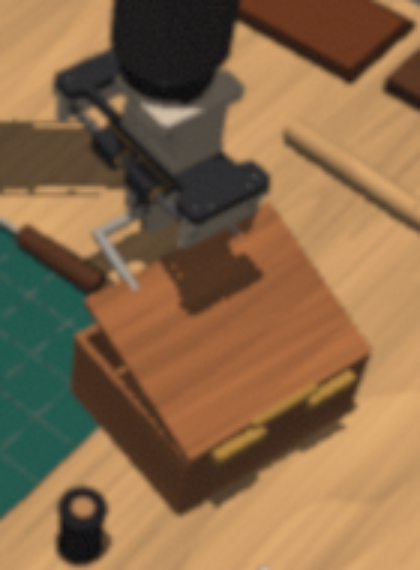

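The lid rises with the fingers. The lid is pushing the tool forward with about 10 N, so I'll ease the path slightly outward as I continue.

```bash
python3 -m jog '0 0 0 -.175 0 -.405 -1;0 0 0 -.175 0 -.405 -1;0 0 0 -.245 0 -.366 -1;0 0 0 -.245 0 -.366 -1;0 0 0 -.31 0 -.316 -1;0 0 0 -.31 0 -.316 -1;0 0 0 0 0 0 -1;0 0 0 0 0 0 -1'; python3 - <<'E'
from h import *
p,d=vision.snapshot("scene");cv2.imwrite("pics/scene10.png",cv2.resize(p[60:280,320:460,::-1],None,fx=2.7,fy=2.7))
E
```

```text
clock: 20.1
tool_pos: [0.5517, 0.2091, 0.2125]
orientation: [179.9, -0.1, 166.0]
force: [-14.1, 5.5, 12.0]
opening: 0.009
```

View pics/scene10.png

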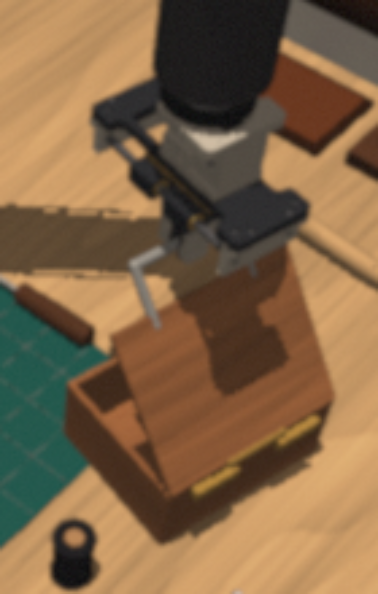

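```bash
python3 -m jog '0 0 0 -.2 0 -.2 -1;0 0 0 -.2 0 -.18 -1;0 0 0 -.18 0 -.13 -1;0 0 0 -.12 0 -.08 -1;0 0 0 0 0 0 -1;0 0 0 0 0 0 -1;0 0 0 0 0 0 -1'; cat > ang.py <<'E'
from h import *
delta([.5,.2,.23])
a=np.radians(-14)
for n in ("scene","top"):
    p,d=vision.snapshot(n);W=cloud(n,d).reshape(-1,3);W=W[~np.isnan(W[:,0])]
    cv2.imwrite(f"pics/{n}11.png",p[:,:,::-1])
    X=W[:,0]*np.cos(a)+W[:,1]*np.sin(a);Y=-W[:,0]*np.sin(a)+W[:,1]*np.cos(a)
    for y0,y1 in((.25,.285),(.40,.43)):
        m=(Y>y0)&(Y<y1)&(X>.53)&(X<.62)&(W[:,2]>.11)&(W[:,2]<.235)
        if m.sum()>20:
            Z=np.c_[X[m],W[m,2]];Z=Z-np.median(Z,0)
            for _ in range(3):
                u,s,v=np.linalg.svd(Z-Z.mean(0),full_matrices=False);r=abs((Z-Z.mean(0))@v[1]);Z=Z[r<.004] if (r<.004).sum()>10 else Z
            print(n,y0,m.sum(),len(Z),"angle",np.degrees(np.arctan2(-v[0][1]*np.sign(v[0][0]),abs(v[0][0]))))
E
python3 ang.py
```

```text
clock: 21.02
tool_pos: [0.5803, 0.2023, 0.235]
orientation: [179.9, -0.0, 166.0]
force: [-3.5, 5.1, 3.1]
opening: 0.009
t 21.02 tcp [0.5803 0.2023 0.235 ] ori [179.9  -0.  166. ] F [-3.5  5.1  3.1] op 0.009 units [ 1.934 -0.539  0.125]
scene 0.25 687 674 angle 58.86493047385598
scene 0.4 490 484 angle 59.213780731895724
top 0.25 504 487 angle 58.81118622914926
```

View pics/scene11.png

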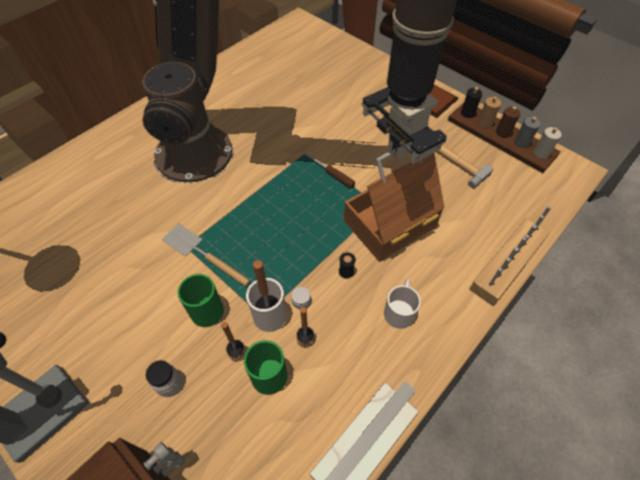

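The lid is at about 59° by depth. The brush stands in the jar at (265,290) and the bystanders look unmoved. I'll settle briefly and recheck before handing in.

```bash
python3 -m jog '0 0 0 -.03 0 -.02 -1;0 0 0 0 0 0 -1;0 0 0 0 0 0 -1;0 0 0 0 0 0 -1;0 0 0 0 0 0 -1;0 0 0 0 0 0 -1'; python3 ang.py; python3 - <<'E'
from h import *
p,d=vision.snapshot("scene");P=cloud("scene",d).reshape(-1,3)
near=P[(np.hypot(P[:,0]-.558,P[:,1]+.216)<.07)]
for lo in (.14,.18,.22,.25):
    q=near[(near[:,2]>=lo)&(near[:,2]<lo+.02)];print(lo,q.mean(0).round(4))
a=cv2.imread("pics/scene0.png").astype(int)
from plant import nets
for t in ("jar","bobbin","tin","awl","mug","hammer"): print(t,[(np.round(r['location'],3).tolist(),round(r['score'],2)) for r in nets.boxes_of(t,"scene")][:3])
E
```

```text
clock: 21.88
tool_pos: [0.5815, 0.202, 0.2358]
orientation: [179.9, -0.0, 166.0]
force: [-4.3, 5.3, 3.4]
opening: 0.0094
t 21.88 tcp [0.5815 0.202  0.2358] ori [179.9  -0.  166. ] F [-4.3  5.3  3.4] op 0.0094 units [ 1.965 -0.539  0.145]
scene 0.25 691 679 angle 59.14292935658036
scene 0.4 486 473 angle 59.4174659000283
top 0.25 492 473 angle 59.24721239869853
0.14 [ 0.5635 -0.2193  0.15  ]
0.18 [ 0.5635 -0.2197  0.1904]
0.22 [ 0.5639 -0.2199  0.23  ]
0.25 [ 0.5582 -0.2153  0.251 ]
jar [([0.657, -0.32, 0.069], 0.86), ([0.576, -0.226, 0.08], 0.83)]
bobbin [([0.621, -0.007, 0.066], 0.78)]
tin [([0.588, -0.139, 0.039], 0.72), ([0.559, -0.217, 0.148], 0.39)]
awl [([0.392, 0.217, 0.024], 0.83)]
mug [([0.785, 0.012, 0.038], 0.69)]
hammer [([0.668, 0.503, 0.025], 0.87)]
```

```bash
python3 -c "
from plant import ctrl
print(ctrl.close_job())"
```

```text
the job is handed in; nothing more can be done
None
```

I scrubbed the jar with two full strokes of about 54 mm each and let go of the brush. I then lifted the scrap-box lid by its bar and handed the job in while still holding it open. No verdict is reported back.

**Last checks (about 22 s on the clock, limit 51 s):**
- **Lid:** depth from two cameras put it at 59.1 to 59.4 degrees, steady over the last second. The fingers read 9.4 mm open on the 10 mm bar, and the wrist force was about 8 N.
- **Brush:** it stands upright at its original place, with the top at 0.251 m as at the start.
- **Jar:** it has not moved.
- **Other things:** the bobbin and tin are where they started, within the networks' accuracy. The mug, hammer and awl I could only compare by eye. I did not measure the scraper and glue pot at the end, but nothing in the last picture looked disturbed.

**What went wrong on the way:** the first grip on the bar missed. The fingertips sit about 18 mm above the reported TCP, so they shut on top of the bar, with about 6 N at the wrist. I measured the offset, went lower and gripped it properly. Halfway up, the lid pushed back with about 19 N because my arc was slightly tight; I eased it outward.

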